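# Lock a specimen transit case with its T-head wing stud

### The arm

A 6-joint arm with a two-finger parallel gripper is mounted at the origin on a cart in front of the work surface, level with it; the furniture and walls round the work are solid. World frame = base frame: x ahead of the robot, y to its left, z up, the work surface at z = 0. Lengths are in m, angles in degrees, forces in N, time in s.
With the tool pointing down it reaches from about 0.4 to 0.825 m from the base axis. Payload 7 kg.
Tool frame: the origin (TCP) lies midway between the tips of the shut fingers; the grasp point (between the pads) lies 19 mm behind it; z points along the fingers, y is the line along which they close (so a half turn about z gives the same grasp; the last joint's range is limited). The gripper opens to 88 mm and grips with 3 to 60 N. Pads are 19 mm wide; open, the fingers measure 130 mm over their backs; the gripper's body (78 mm by 193 mm) begins 47 mm behind the grasp point.
Start: joints at [-56.832, 20.546, 0.682, 0, -70.136, -16.507], TCP at [0.194, -0.647, 0.227] pointing down, gripper open.
Joint ranges: [-176.03, 176.03], [-82.01, 121.73], [-58.28, 71.71], [-173.87, 95.51], [-174.79, -0.11], [-173.66, 173.66]. Speed limits (degrees/s): [136.94, 136.94, 172.46, 180, 180, 180].

### API

Orientations are given as a 3x3 rotation matrix whose columns are the frame's x, y, z axes.
In Python, from rig import robot gives the robot as it stands. Calls block until the motion is done:
- robot.goto(position, orientation): joint-space move of the TCP to a pose.
- robot.servo_line(position, ori=None, speed=0.15): straight line of the TCP; ori=None keeps the orientation; speed is the mean speed in m/s.
- robot.movej(angles): joint-space move.
- robot.move_gripper(opening): opening from 0.0 (shut) to 1.0 (fully open); the grip force is fixed at half the most; returns when the fingers have stopped.
- robot.dwell(seconds).
- robot.ik(position, orientation): joint angles nearest the present ones, or None.
- robot.grab_frame(name): name is "scene" or "side" or "wrist"; returns (picture, depth): 400x640x3 uint8, red, green, blue; 400x640 float32, m along the optical axis (not along the pixel's ray), 0 where there is no reading.
- robot.camera_info(name): a dict with "vfov" (degrees; the focal length in pixels is half the picture's height over the tangent of half this angle, whatever the lens; pixels are square), "cx", "cy" (the principal point, pixels), "k1" (the pictures are not rectified: a ray, as slopes to the right and down, at radius r is drawn at 1 + k1 r^2 times it, then the intrinsics apply), "view" (4x4, takes a point from world to camera coordinates); the wrist camera has in their place "T_tool_cam" (4x4, takes a point from camera to tool coordinates, whose origin is the TCP and whose axes are the flange's). Camera axes: x right, y down, z forward; pixel columns grow to the right and rows downward; lengths in m; the calibration is good to about 2 mm. A picture is of the moment at which its call begins: read the wrist's pose just before it. camera_info takes no time and is no camera call.
A pose or a line that the arm cannot do raises robot.Unreachable and nothing moves.
- robot.job_done(): hands the job in; it is judged then, once.
Readings, each from a call of its own:
- robot.read_t(): time.
- robot.read_qpos(): joint angles.
- robot.read_qvel(): joint speeds.
- robot.read_effort(): joint torques, N m.
- robot.read_position(): TCP position.
- robot.read_tcp_rot(): TCP orientation.
- robot.read_force(): force on the tool from outside, world axes, zero at the start.
- robot.read_ft_torque(): the same for the moment, N m.
- robot.read_grip_width(): opening from 0.0 (shut) to 1.0 (fully open).
- robot.read_finger_force(): force on a finger pad.
Only numpy, scipy, OpenCV 4.12 (cv2) and the standard library are available. Lean on these libraries where they do the work, as an engineer would, in place of code of your own. Each camera call takes 0.05 s, during which the arm holds its last target. There are 200 camera calls.

### The job

Make this specimen loan ready for the post: press the transit case's raised lid down at the front until it snaps shut, take the wing stud out of the wooden tool stand, pass its T-head lengthwise down through the slot in the lid's front lip until its collar rests on the lip, and turn it a quarter turn clockwise (seen from above) so that it locks. Let go and leave the stud standing there, and do not disturb the petri dish, vial, pin tin and forceps lying around.

Things in the scene. Friction and masses are not known exactly. Their poses are not given: they have to be found in the camera images.
- lid (a joint): hinge of the case's lid, rad: 0 = shut, grows as the front rises; starts raised at 0.5 to 0.95. A stiff hinge (about 0.2 N m) keeps the lid wherever it is left. Over the last 0.07 rad two sprung ball catches at the front resist (5 to 10 N at the front bar); below about 0.025 they pull the lid fully shut and hold it.
- lid_front (a point): the place to press: mid-width on the upper face of the aluminium front bar of the lid's frame (bar 20 mm deep, 154 mm wide, 6 mm thick); moves with the lid. 115.5 mm from the hinge axis towards the front, 6 mm above it when shut. Axes: x to the hinge, y to the case's left (+y), z out of the lid's upper face. Behind the bar is a clear plastic window.
- lid_hinge (a point): fixed point on the lid's hinge axis (far upper rim, 62 mm above the bench), mid-width; axes as the case's: the lid turns about this y axis.
- case: grey sheet-metal transit case with a card tray of insects inside, fixed to the bench: 120 mm along x (front, at -x, to hinge), 150 mm along y, 62 mm high; origin at the centre of its underside. From the middle of the lid's front a slotted aluminium lip sticks out; a steel keeper with a like slot (32 by 13 mm) is fixed to the case directly under the shut lip.
- slot (a point): fixed point of the case: slot centre at the upper face of the shut lip, 67 mm above the bench, 148 mm in front of the hinge axis; z up, x to the hinge, y along the slot. Lip 56 mm wide, 5 mm thick; slot 30 mm (y) by 12 mm (x), chamfered 1.8 mm. Keeper's lower face 12 mm below this point, free space under it. Stop pins there let the T-head turn about 95 degrees clockwise (seen from above), hardly the other way.
- stud_wing (a point): centre of the black wing (flat upright grip, 42 mm along y, 12 mm thick along x, 26 mm high along z) on top of the loose wing stud, 60 g; z up. Seated in the lip, it is 31 mm above slot. At the start the stud stands upright in the tool stand, its collar on the stand's top, so this point is 73 mm above the bench.
- stud: the wing stud: origin at the centre of its collar's underside, 31 mm below the wing's centre; z up, y along wing and T-head. Above: steel collar, 30 mm across, 4 mm thick; neck, 12 mm across, 15 mm high; wing. Below: shank, 8.4 mm across, to 15 mm; T-head, 26 mm along y by 9 mm along x, from 15 to 23 mm; its nose, 20 by 5.5 mm, to 27 mm.
- stand: wooden tool stand, block 120 mm along x, 50 mm along y, 42 mm high, fixed to the bench; origin at the centre of its underside. The stud stands in an oblong hole, 34 mm deep, at x = -28 mm, its wing along the stand's x; a small yellow-handled screwdriver is fixed upright in it at x = +42 mm, its top 103 mm above the bench.
- dish: loose petri dish with specimens, 56 mm across, 13 mm high; origin under its centre. Leave alone.
- vial: loose capped specimen vial standing upright, 28 mm across, 68 mm high; origin under its centre. Leave alone.
- tin: loose round tin of pins, 62 mm across, 22 mm high; origin under its centre. Leave alone.
- tweezers: loose fine steel forceps lying flat, 115 mm long along y, 10 mm wide, 8 mm high; origin under the centre. Leave alone.
Things that resemble listed ones, but are neither listed nor needed, are in the scene too. What is shaped like the stud but purple or yellow is not meant.

How it is judged (in metres and radians):
On the way, in this order (a step that is already met when the one before it is completed fails the run):
1. the lid is pressed shut past its catches (within 0.02 rad) (value of joint lid below 0.02 rad), for 0.2 s.
2. the stud's T-head has passed lengthwise through lip and keeper: collar down on the lip, wing still within 0.25 rad of the slot's length, lid shut (value of joint lid below 0.02 rad and z of stud_wing in the frame of slot below 0.0345 m and horizontal distance between stud_wing and slot below 0.011 m and angle between stud_wing's own z axis and vertical below 0.16 rad and angle between the y axis of stud_wing and the y axis of slot, either way round below 0.25 rad), for 0.1 s.
At the end, for the whole second after the job is handed in: The lid is shut (within 0.02 rad) and the stud stands upright in the slot (within 0.16 rad of vertical), its collar on the lip (wing centre at most 34.5 mm above slot and within 11 mm of it sideways), turned across the slot (wing within 0.3 rad of slot's x), released and at rest (value of joint lid below 0.02 rad and z of stud_wing in the frame of slot below 0.0345 m and horizontal distance between stud_wing and slot below 0.011 m and angle between stud_wing's own z axis and vertical below 0.16 rad and angle between the y axis of stud_wing and the x axis of slot, either way round below 0.3 rad and contact force between the fingers and stud below 0.1 N and linear speed of stud below 0.01 m/s); the robot touches nothing.
It fails at once if the petri dish is pushed more than 25 mm from its place or tipped (distance of dish from where it was at the start of the episode above 0.025 m or angle between dish's own z axis and vertical above 0.5 rad).
It fails at once if the vial is pushed more than 25 mm from its place or tipped (distance of vial from where it was at the start of the episode above 0.025 m or angle between vial's own z axis and vertical above 0.5 rad).
It fails at once if the round pin tin is pushed more than 25 mm from its place or tipped (distance of tin from where it was at the start of the episode above 0.025 m or angle between tin's own z axis and vertical above 0.5 rad).
It fails at once if the forceps is pushed more than 25 mm from its place or tipped (distance of tweezers from where it was at the start of the episode above 0.025 m or angle between tweezers's own z axis and vertical above 0.5 rad).
It also fails if it takes over 58 s, if anything falls off the work surface, if the arm or the gripper's body presses on something with over 40 N, if the wrist force passes 120 N, or if a joint passes its speed limit or range.

## Working session

There is one attempt and no reset: what is moved stays moved. The work goes in short steps, each a Python script; the robot and the scene stay as the last script left them, time stands still between calls to the robot, and variables do not carry over. Pictures are saved under pics/ and viewed, at most 10 in all, crops included, and the job is handed in when it is done.

```bash
ls; mkdir -p pics
cat > h.py <<'E'
import numpy as np, cv2
from rig import robot
def grab(n):
    R=np.array(robot.read_tcp_rot()).reshape(3,3);p=np.array(robot.read_position())
    im,d=robot.grab_frame(n);c=robot.camera_info(n)
    if n=="wrist":
        T=np.eye(4);T[:3,:3]=R;T[:3,3]=p;T=T@np.array(c["T_tool_cam"])
    else: T=np.linalg.inv(np.array(c["view"]))
    f=200/np.tan(np.radians(c["vfov"])/2)
    return dict(im=np.array(im),d=np.array(d),T=T,f=f,cx=c["cx"],cy=c["cy"],k1=c["k1"])
def slopes(g,uv):
    uv=np.atleast_2d(np.array(uv,float));K=np.array([[g['f'],0,g['cx']],[0,g['f'],g['cy']],[0,0,1]])
    s=(uv-[g['cx'],g['cy']])/g['f'];u=s.copy()
    for _ in range(20): u=s/(1+g['k1']*(u**2).sum(1,keepdims=True))
    return np.c_[u,np.ones(len(u))]
def ray(g,uv): return g['T'][:3,3],slopes(g,uv)@g['T'][:3,:3].T
def plane(g,uv,z):
    o,r=ray(g,uv);return o+r*((z-o[2])/r[:,2])[:,None]
def deep(g,uv):
    uv=np.atleast_2d(uv);d=g['d'][uv[:,1].astype(int),uv[:,0].astype(int)]
    o,r=ray(g,uv);return o+r*d[:,None]
def save(g,name): np.savez(name+'.npz',**g);cv2.imwrite('pics/'+name+'.png',g['im'][:,:,::-1])
def load(name): return dict(np.load(name+'.npz'))
def down(a): # tool z down, tool y along world angle a (rad)
    y=np.array([np.cos(a),np.sin(a),0]);z=np.array([0,0,-1.]);return np.c_[np.cross(y,z),y,z]
E
python3 - <<'E'
from h import *
for n in("scene","side"): 
    g=grab(n);save(g,n);print(n,g['T'].round(3).tolist(),g['f'],g['k1'])
print(robot.camera_info("wrist"),np.array(robot.read_tcp_rot()))
E
```

```text
pics
scene [[0.478, -0.426, 0.768, -0.416], [-0.878, -0.244, 0.411, -0.62], [0.012, -0.871, -0.49, 0.662], [0.0, 0.0, 0.0, 1.0]] 464.9377157583817 -0.12157514490359803
side [[-0.959, -0.139, 0.247, 0.294], [-0.284, 0.482, -0.829, 0.743], [-0.004, -0.865, -0.501, 0.578], [0.0, 0.0, 0.0, 1.0]] 459.1157466201476 -0.0033498901676345897
{'vfov': 62.53906372795561, 'cx': 317.04423721634925, 'cy': 195.32429947178483, 'k1': 0.018329859860311392, 'T_tool_cam': array([[ 5.06359824e-04, -9.59208026e-01, -2.82700736e-01,
         7.50157797e-02],
       [ 9.99999816e-01,  5.80024933e-04, -1.76882598e-04,
         1.35465141e-03],
       [ 3.33640683e-04, -2.82700594e-01,  9.59208144e-01,
        -1.59363579e-01],
       [ 0.00000000e+00,  0.00000000e+00,  0.00000000e+00,
         1.00000000e+00]])} [[-9.58055849e-01 -2.86580887e-01 -6.21200298e-04]
 [-2.86581504e-01  9.58054773e-01  1.44680193e-03]
 [ 1.80518129e-04  1.56414157e-03 -9.99998760e-01]]
```

View pics/scene.png

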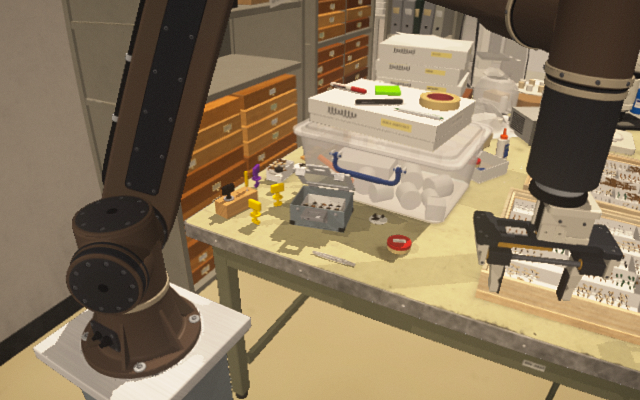

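View pics/side.png

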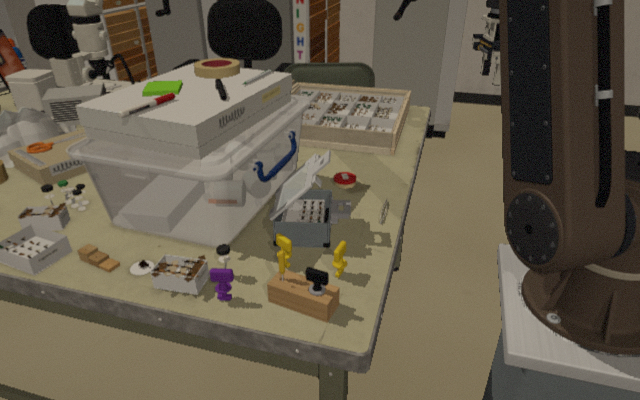

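The scene and side pictures show the raised-lid case (side ~303,215; scene ~322,207) and the stand (side ~303,295; scene ~235,203). Stud-shaped candidates in the side picture: black at (316,278) in the stand, yellow at (285,252) and (340,258), purple at (222,282). The black one fits, since it stands in the wooden stand and purple/yellow are excluded. I'll confirm in a crop.

Run:
```python
from h import *
s=load('side');c=load('scene')
a=cv2.resize(s['im'][150:320,200:400],None,fx=4,fy=3.5*4/3.5,interpolation=cv2.INTER_CUBIC)[:600,:800]
cv2.imwrite('pics/c1.png',a[:,:,::-1])
b=cv2.resize(c['im'][140:280,190:430],None,fx=3.3,fy=3.3,interpolation=cv2.INTER_CUBIC)[:600,:800]
cv2.imwrite('pics/c2.png',b[:,:,::-1])
for n,g,pts in(("side",s,[(316,275),(303,297),(344,178),(383,210),(285,252),(340,258),(222,282),(223,250),(300,190),(340,207),(303,232),(275,170)]),("scene",c,[(228,188),(235,203),(398,244),(333,259),(378,218),(322,220),(276,195),(255,208)])):
  for p,q in zip(pts,deep(g,np.array(pts))): print(n,p,q.round(3))
```

```text
side (316, 275) [0.471 0.155 0.078]
side (303, 297) [0.489 0.171 0.039]
side (344, 178) [ 0.535 -0.325  0.019]
side (383, 210) [ 0.413 -0.223 -0.001]
side (285, 252) [0.565 0.053 0.035]
side (340, 258) [0.451 0.061 0.05 ]
side (222, 282) [0.639 0.179 0.043]
side (223, 250) [0.666 0.117 0.065]
side (300, 190) [ 0.563 -0.042  0.126]
side (340, 207) [ 0.518 -0.212 -0.004]
side (303, 232) [ 0.552 -0.024  0.036]
side (275, 170) [ 0.657 -0.141  0.113]
scene (228, 188) [0.467 0.14  0.08 ]
scene (235, 203) [0.468 0.121 0.037]
scene (398, 244) [ 0.523 -0.34   0.021]
scene (333, 259) [ 0.405 -0.219  0.006]
scene (378, 218) [ 0.635 -0.241  0.009]
scene (322, 220) [ 0.483 -0.146  0.054]
scene (276, 195) [0.56  0.044 0.04 ]
scene (255, 208) [0.45  0.039 0.053]
```

View pics/c1.png

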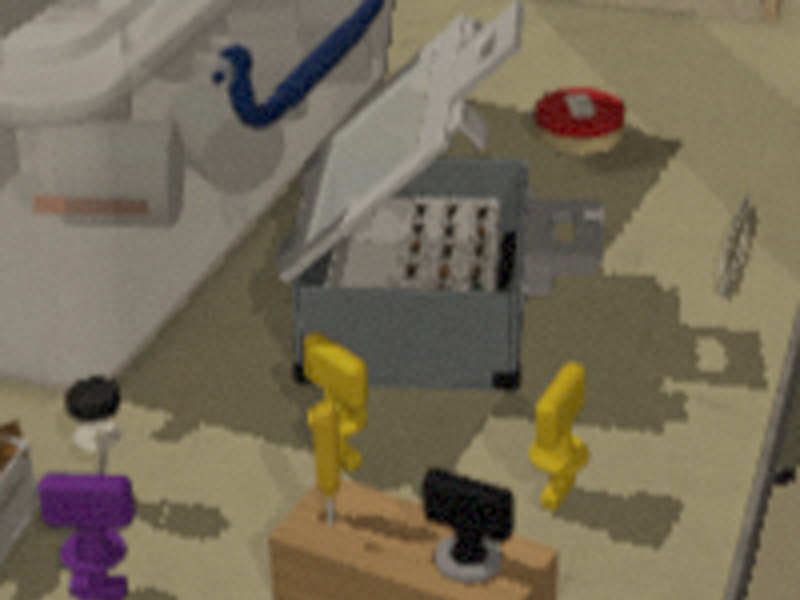

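View pics/c2.png

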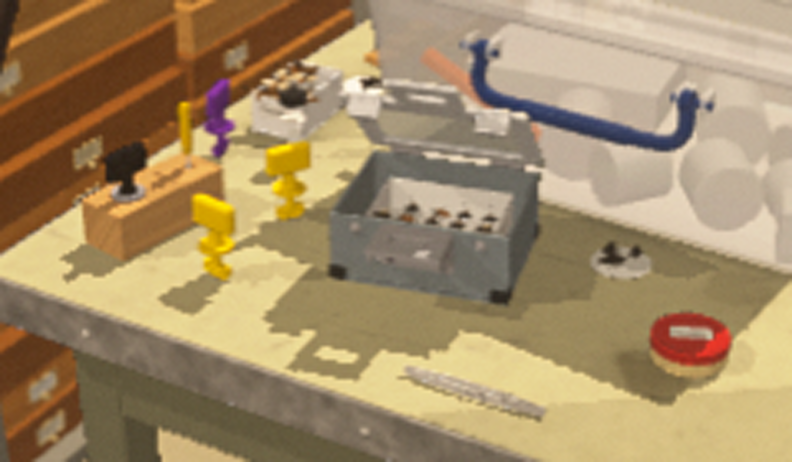

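The crop confirms it: a black wing with a steel collar stands in the wooden stand, while its yellow and purple lookalikes stand on the bench. The slotted lip is up on the lid, and the keeper with its slot is on the case front (side ~341,207).

Run:
```python
from h import *
s=load('side');c=load('scene')
S=lambda x,y:(200+x/4,150+y/4)
C=lambda x,y:(190+x/3.3,140+y/3.3)
def P(n,g,p,z): print(n,plane(g,p,z)[0].round(4))
P('FL bot side',s,S(517,386),0);P('BL bot side',s,S(300,386),0)
P('FL top side',s,S(522,292),.06);P('BL top side',s,S(297,288),.06);P('FR top side',s,S(527,160),.06)
P('FL bot sc',c,C(332,280),0);P('FR bot sc',c,C(507,302),0)
P('FL top sc',c,C(332,210),.06);P('FR top sc',c,C(524,240),.06);P('BR top sc',c,C(540,172),.06);P('BL top',c,C(375,152),.06)
P('keeper slot side',s,S(567,230),.058);P('keeper sc',c,C(412,248),.058)
# black wing mask
for n,g,(x0,x1,y0,y1) in(('side',s,(300,332,262,296)),('scene',c,(218,238,180,200))):
    m=(g['im'][y0:y1,x0:x1].max(2)<60).astype(np.uint8)
    k,l,st,ce=cv2.connectedComponentsWithStats(m);i=1+st[1:,4].argmax();print(n,st[i],ce[i]+[x0,y0],plane(g,ce[i]+[x0,y0],.073)[0])
# stand top corners
P('stand near-left',s,S(557,555),.042);P('stand',s,S(272,530),.042);P('st',s,S(348,470),.042)
# storage boxes
for n,g,pts in(('scene',c,[(297,125),(300,133),(380,163),(450,205),(470,160),(340,160),(365,180),(335,155),(398,170),(310,95),(440,120)]),('side',s,[(240,170),(262,178),(290,170),(296,140),(75,150),(80,110),(200,130),(215,240)])):
  for p,q in zip(pts,deep(g,np.array(pts))): print(n,p,q.round(3))
# lip outer corners of raised lid
print('lip',deep(s,np.array([S(515,25),S(470,140),S(490,45),S(420,110),S(440,155),S(300,270)])).round(3), deep(c,np.array([C(490,122),C(430,99),C(450,155),C(535,165)])).round(3))
```

```text
FL bot side [ 0.4984 -0.0374  0.    ]
BL bot side [ 0.6105 -0.0049  0.    ]
FL top side [ 0.4964 -0.038   0.06  ]
BL top side [ 0.6106 -0.009   0.06  ]
FR top side [ 0.5308 -0.1777  0.06  ]
FL bot sc [ 0.4971 -0.0426  0.    ]
FR bot sc [ 0.5381 -0.1831  0.    ]
FL top sc [ 0.5068 -0.038   0.06  ]
FR top sc [ 0.5401 -0.1944  0.06  ]
BR top sc [ 0.6518 -0.1564  0.06  ]
BL top [ 0.6144 -0.0156  0.06  ]
keeper slot side [ 0.4897 -0.1092  0.058 ]
keeper sc [ 0.4886 -0.1224  0.058 ]
side [  6   5  22  24 347] [316.56772334 277.6945245 ] [0.46952863 0.15517727 0.073     ]
scene [  4   4  12  15 111] [227.41441441 189.96396396] [0.46663928 0.14256906 0.073     ]
stand near-left [0.4336 0.1369 0.042 ]
stand [0.56   0.1561 0.042 ]
st [0.5418 0.1061 0.042 ]
scene (297, 125) [0.709 0.062 0.202]
scene (300, 133) [0.68  0.034 0.191]
scene (380, 163) [ 0.683 -0.216  0.151]
scene (450, 205) [ 0.742 -0.411  0.046]
scene (470, 160) [ 0.755 -0.441  0.183]
scene (340, 160) [ 0.691 -0.092  0.129]
scene (365, 180) [ 0.657 -0.186  0.103]
scene (335, 155) [ 0.664 -0.089  0.154]
scene (398, 170) [ 0.653 -0.279  0.156]
scene (310, 95) [ 1.755  0.611 -0.039]
scene (440, 120) [ 0.737 -0.351  0.282]
side (240, 170) [ 0.689 -0.029  0.161]
side (262, 178) [ 0.663 -0.08   0.121]
side (290, 170) [ 0.687 -0.324  0.022]
side (296, 140) [ 0.678 -0.354  0.1  ]
side (75, 150) [1.022 0.046 0.197]
side (80, 110) [1.024 0.004 0.269]
side (200, 130) [0.732 0.031 0.266]
side (215, 240) [0.728 0.038 0.023]
lip [[ 0.52  -0.105  0.18 ]
 [ 0.603 -0.303 -0.001]
 [ 0.546 -0.151  0.144]
 [ 0.566 -0.084  0.134]
 [ 0.537 -0.026  0.141]
 [ 0.607 -0.006  0.073]] [[ 0.551 -0.156  0.149]
 [ 0.544 -0.107  0.16 ]
 [ 0.63  -0.081  0.067]
 [ 0.652 -0.151  0.065]]
```

```bash
cat >> h.py <<'E'
YAW=np.radians(15.); EX=np.array([np.cos(YAW),np.sin(YAW),0]); HINGE=np.array([.632,-.080,.062])
def front(t): return HINGE+EX*(-.1155*np.cos(t)+.006*np.sin(t))+np.array([0,0,.1155*np.sin(t)+.006*np.cos(t)])
E
python3 - <<'E'
from h import *
R=down(YAW+np.pi/2);p=front(.79)
print(p,robot.ik(p+[0,0,.1],R),robot.ik(front(0),R))
st=np.array([.468,.150,.2]);sl=np.array([.489,-.118,.15])
for a in(100,-80): print('st',a,robot.ik(st,down(np.radians(a))))
for a in(15,195,105,285): print('sl',a,robot.ik(sl,down(np.radians(a))))
robot.goto(p+[0,0,.1],R)
g=grab("wrist");save(g,"w1");print(robot.read_t(),robot.read_position())
robot.move_gripper(0)
E
```

```text
[ 0.55759279 -0.09993735  0.14826887] [  9.62935532   9.57296608 -11.37054832   0.         -69.0564856
 -84.62935532] [  9.21295533  16.44106071 -28.90002941   0.         -44.65890988
 -84.21295533]
st 100 [  40.74280533    4.26843423  -24.15839763    0.          -61.57316814
 -120.74280533]
st -80 [ 40.74280533   4.26843423 -24.15839763   0.         -61.57316814
  59.25719467]
sl 15 None
sl 195 [  8.84668494   8.1720187  -26.87932147   0.         -54.94865982
   6.15331506]
sl 105 [  8.84668494   8.1720187  -26.87932147   0.         -54.94865982
 -83.84668494]
sl 285 [  8.84668494   8.1720187  -26.87932147   0.         -54.94865982
  96.15331506]
2.4917 [ 0.55747624 -0.10069493  0.24819531]
```

View pics/w1.png

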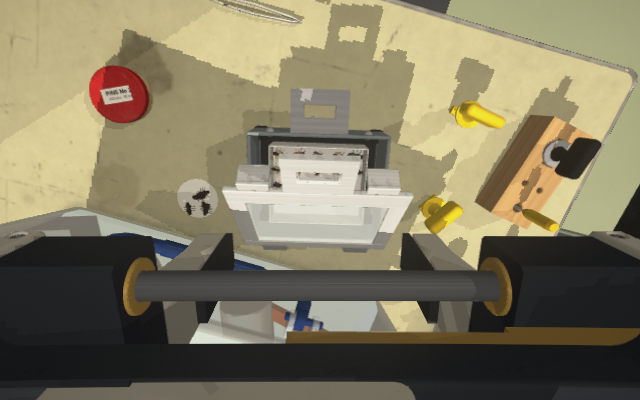

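The wrist view shows the keeper slot at (321,111), the lid's front bar across v≈200 (225 to 412), and the stud's collar at (557,153) with the black wing at (578,157).

Run:
```python
from h import *
g=load('w1')
print('keeper slot',plane(g,[(321,111),(306,111),(336,111)],.060).round(4))
print('case front top corners',plane(g,[(248,131),(388,129)],.060).round(4))
b=deep(g,np.array([(235,201),(260,203),(317,200),(380,203),(403,203)]));print('bar',b.round(4))
for t in b: 
    v=t-HINGE;print('ang',np.arctan2(v[2],-(v@EX)),np.hypot(v[2],v@EX))
print('front top edge',plane(g,[(222,190),(412,193)],.148).round(4))
m=(g['im'].max(2)<55).astype(np.uint8);m[:, :540]=0;m[190:]=0;m[:120]=0
k,l,st,ce=cv2.connectedComponentsWithStats(m);i=1+st[1:,4].argmax();print(st[i],ce[i],plane(g,ce[i],.08))
q=cv2.boxPoints(cv2.minAreaRect(np.argwhere(l==i)[:,::-1].astype(np.float32)));print(plane(g,q,.086).round(4))
print('stand top corners',plane(g,[(540,116),(605,135)],.042).round(4),'far',plane(g,[(475,182)],.042))
```

```text
keeper slot [[ 0.4958 -0.1116  0.06  ]
 [ 0.4997 -0.1264  0.06  ]
 [ 0.4918 -0.0968  0.06  ]]
case front top corners [[ 0.5349 -0.1796  0.06  ]
 [ 0.4953 -0.0398  0.06  ]]
bar [[ 0.5824 -0.1639  0.1436]
 [ 0.5789 -0.1433  0.1431]
 [ 0.5624 -0.098   0.1484]
 [ 0.5515 -0.047   0.1479]
 [ 0.5465 -0.0288  0.1485]]
ang 0.864657252402766 0.10729491658628126
ang 0.875523940361028 0.10567361126066398
ang 0.8762190929656247 0.11239007876588837
ang 0.8927874103045463 0.11030145418304727
ang 0.8948841894584705 0.1108982282315547
front top edge [[ 0.5742 -0.1751  0.148 ]
 [ 0.5365 -0.0244  0.148 ]]
[ 551  138   50   40 1188] [574.7996633  156.86784512] [[0.47346487 0.14276299 0.08      ]]
[[0.4862 0.1114 0.086 ]
 [0.4445 0.1206 0.086 ]
 [0.4559 0.1566 0.086 ]
 [0.4988 0.1486 0.086 ]]
stand top corners [[0.4415 0.1168 0.042 ]
 [0.4423 0.1927 0.042 ]] far [[0.52696626 0.07870998 0.042     ]]
```

```bash
sed -i 's/HINGE=np.array(.*/HINGE=np.array([.636,-.077,.062])/; s/radians(15.)/radians(15.3)/' h.py
python3 - <<'E'
from h import *
R=down(YAW+np.pi/2)
robot.servo_line(front(.95)+[0,0,.01],R,speed=.12)
for t in np.arange(.85,.07,-.1):
    robot.servo_line(front(t),R,speed=.1);f=np.array(robot.read_force());print(round(t,2),f.round(1))
    if np.linalg.norm(f)>30:break
for dz in np.arange(.009,-.008,-.0015):
    robot.servo_line(front(0)+[0,0,dz],R,speed=.05);f=np.array(robot.read_force());print(dz,f.round(1),robot.read_position()[2])
    if f[2]>22: break
robot.dwell(.3)
robot.servo_line(front(0)+[0,0,.03],R)
sl=HINGE-.148*EX
robot.goto(np.r_[(sl+.02*EX)[:2],.24],R);g=grab("wrist");save(g,"w2");print(robot.read_t(),robot.read_position())
E
```

```text
0.85 [ 0.2 -0.5  0.4]
0.75 [-0.2 -0.  -0.1]
0.65 [ 0.1 -0.6  0.3]
0.55 [0.6 0.4 0.5]
0.45 [-0.1  0.4  0.5]
0.35 [-0.   0.2 -0.8]
0.25 [ 0.8  0.  -0.2]
0.15 [-0.2 -0.3  0.9]
0.009 [-0.8 -0.1  0.4] 0.07677964815612329
0.0075 [-0.   0.8  1.8] 0.07566632329488253
0.006 [-1.7 -0.1  3.1] 0.07410571379846471
0.0045000000000000005 [0.1 0.7 0.4] 0.07231521508670663
0.003000000000000001 [ 0.6 -0.6  0.3] 0.07072891293163563
0.0015000000000000013 [-1.3 -0.2 -0.1] 0.06929055090416014
1.734723475976807e-18 [-0.2 -0.2  1.9] 0.06820392989864732
-0.0014999999999999979 [-4.6  2.4 16. ] 0.0679194933061516
-0.0029999999999999975 [-10.1   3.3  28.9] 0.06767490051567267
10.6083 [ 0.51184892 -0.11067153  0.23875131]
```

View pics/w2.png

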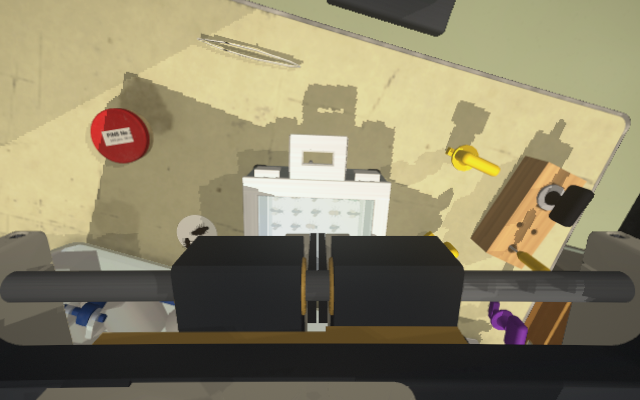

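The lid is shut. The slot is at about (318,158) in the lip, and the stud in its stand is at (560,200).

Run:
```python
from h import *
g=load('w2');x0,y0=296,144
im=cv2.cvtColor(g['im'],cv2.COLOR_RGB2GRAY)[y0:172,x0:342];print(im[::3,::3])
m=(im<150).astype(np.uint8)
k,l,st,ce=cv2.connectedComponentsWithStats(m)
for i in range(1,k):
  if st[i,4]>60:
    q=cv2.boxPoints(cv2.minAreaRect(np.argwhere(l==i)[:,::-1].astype(np.float32)))+[x0,y0];w=plane(g,q,.067)
    print(st[i],w.round(4),w.mean(0))
print('lip corners',plane(g,[(291,136),(347,136),(291,179),(346,180)],.067).round(4))
print('bar front corners',plane(g,[(245,181),(390,181)],.067).round(4))
R=down(np.radians(100))
robot.goto([.50,.145,.22],R);robot.move_gripper(.6)
g=grab("wrist");save(g,"w3");print(robot.read_t(),robot.read_position())
```

```text
[[240 240 240 239 240 240 240 239 239 239 239 239 239 239 238 238]
 [240 240 239 239 239 239 239 238 238 237 238 238 237 237 237 237]
 [242 242 231 232 233 234 235 236 237 233 237 238 237 239 239 238]
 [242 242 216 151 152 153 153 152 150 150 152 149 167 235 238 238]
 [243 243 217 150 152 153 154 151 149 150 151 152 173 240 242 241]
 [243 243 207 149 150 148 153 151 150 150 152 153 175 240 239 239]
 [243 243 196 152 139 132 149 149 148 150 152 151 171 242 241 241]
 [242 242 221 215 208 205 201 199 198 198 197 195 193 241 240 240]
 [244 243 243 243 243 243 243 243 243 242 241 241 240 240 240 240]
 [242 242 242 242 242 242 242 242 243 243 243 243 243 243 243 242]]
lip corners [[ 0.4812 -0.1446  0.067 ]
 [ 0.4664 -0.0908  0.067 ]
 [ 0.5239 -0.134   0.067 ]
 [ 0.5099 -0.0787  0.067 ]]
bar front corners [[ 0.5386 -0.1794  0.067 ]
 [ 0.4989 -0.0344  0.067 ]]
12.675 [0.50001054 0.14505301 0.21999368]
```

View pics/w3.png

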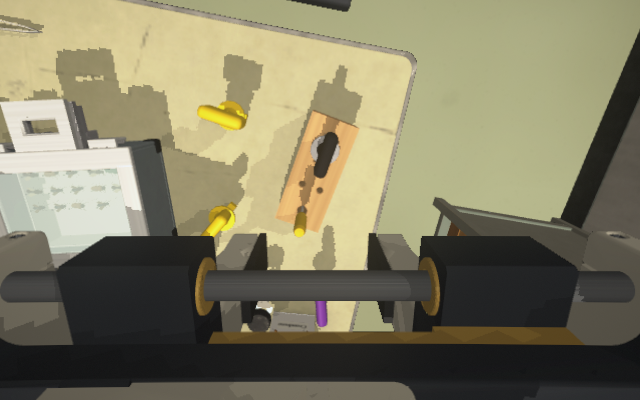

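The wing is at (327,155), over its steel collar at (325,150), in the stand. The stand's top corners are at about (315,111), (358,127), (277,214) and (320,232).

Run:
```python
from h import *
g=load('w2');x0,y0=296,144
im=cv2.cvtColor(g['im'],cv2.COLOR_RGB2GRAY)[y0:172,x0:342]
for th in(180,222):
    q=cv2.boxPoints(cv2.minAreaRect(np.argwhere(im<th)[:,::-1].astype(np.float32)))+[x0,y0];w=plane(g,q,.067)
    print('slot',th,w.round(4),w.mean(0))
g=load('w3')
w=plane(g,[(315,111),(358,127),(277,214),(320,232)],.042);print('stand',w.round(4))
ex=(w[2]+w[3]-w[0]-w[1])[:2];ex/=np.linalg.norm(ex);c=w.mean(0)[:2];print('yaw',np.degrees(np.arctan2(ex[1],ex[0])),'stud',c-.028*ex)
m=(g['im'].max(2)<55).astype(np.uint8);m[:, :305]=0;m[:,350:]=0;m[185:]=0;m[:120]=0
k,l,st,ce=cv2.connectedComponentsWithStats(m);i=1+st[1:,4].argmax();print(st[i],ce[i])
q=cv2.boxPoints(cv2.minAreaRect(np.argwhere(l==i)[:,::-1].astype(np.float32)));w=plane(g,q,.08);print('wing',w.round(4),w.mean(0))
# collar: grey ring ellipse
d=deep(g,np.argwhere(l==i)[:,::-1]);t=d[(d[:,2]>.08)&(d[:,2]<.095)];print(len(t),t.mean(0),t.min(0),t.max(0))
v=np.linalg.svd(t[:,:2]-t[:,:2].mean(0))[2][0];print('wing dir',np.degrees(np.arctan2(v[1],v[0])))
r=cv2.minAreaRect((t[:,:2]*1000).astype(np.float32));print(r)
```

```text
slot 180 [[ 0.4935 -0.129   0.067 ]
 [ 0.4858 -0.1008  0.067 ]
 [ 0.4976 -0.0974  0.067 ]
 [ 0.5054 -0.1259  0.067 ]] [ 0.49557019 -0.11327545  0.067     ]
slot 222 [[ 0.5069 -0.1277  0.067 ]
 [ 0.4922 -0.131   0.067 ]
 [ 0.4847 -0.0995  0.067 ]
 [ 0.4994 -0.0958  0.067 ]] [ 0.49580844 -0.11351794  0.067     ]
stand [[0.4381 0.1335 0.042 ]
 [0.446  0.1788 0.042 ]
 [0.552  0.1116 0.042 ]
 [0.5646 0.1613 0.042 ]]
yaw -9.62657918636897 stud [0.47258677 0.15095093]
[315 133  22  35  90] [322.68888889 145.7       ]
wing [[0.4827 0.1347 0.08  ]
 [0.4511 0.1488 0.08  ]
 [0.4542 0.1561 0.08  ]
 [0.4861 0.1421 0.08  ]] [0.46850874 0.14545209 0.08      ]
39 [0.46415035 0.14683157 0.08321361] [0.45311218 0.1420365  0.08011651] [0.48540103 0.15557223 0.08612472]
wing dir -16.279662112901512
((468.3299865722656, 145.6060028076172), (7.167464256286621, 34.136104583740234), 66.33184051513672)
```

Run:
```python
from h import *
g=load('w3');im=g['im'].astype(int)
for th in(75,95):
    m=((im.max(2)<th)&(im.max(2)-im.min(2)<25)).astype(np.uint8);m[:, :305]=0;m[:,350:]=0;m[185:]=0;m[:120]=0
    k,l,st,ce=cv2.connectedComponentsWithStats(m);i=1+st[1:,4].argmax()
    uv=np.argwhere(l==i)[:,::-1];d=deep(g,uv);t=d[(d[:,2]>.081)&(d[:,2]<.092)]
    print(th,st[i],len(t),t[:,2].mean(),cv2.minAreaRect((t[:,:2]*1000).astype(np.float32)),np.percentile(d[:,2],[5,50,95]))
cv2.imwrite('pics/w3c.png',cv2.resize(g['im'][95:245,260:380],None,fx=4,fy=4)[:,:,::-1])
```

```text
75 [314 132  24  45 596] 518 0.086358815932552 ((472.8485412597656, 149.45541381835938), (10.778306007385254, 40.17138671875), 80.1073226928711) [0.05199911 0.08641717 0.08797678]
95 [314 132  24  45 610] 526 0.08635417183998972 ((472.87591552734375, 149.60166931152344), (10.937524795532227, 40.16544723510742), 80.58607482910156) [0.05144994 0.08639595 0.08795462]
```

View pics/w3c.png

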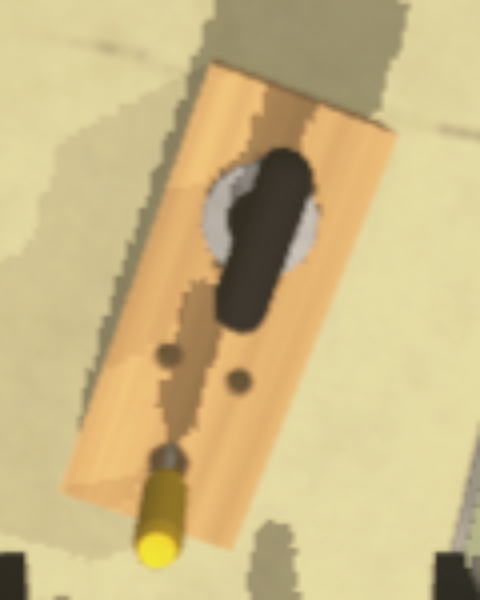

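Run:
```python
from h import *
R=down(np.radians(80.3));p=np.array([.4728,.1498])
robot.goto(np.r_[p,.13],R)
robot.servo_line(np.r_[p,.054],R,speed=.1)
robot.move_gripper(0)
print('grip',robot.read_grip_width(),robot.read_finger_force(),robot.read_force())
robot.servo_line(np.r_[p,.094],R,speed=.06);print(robot.read_force(),robot.read_grip_width())
robot.servo_line(np.r_[p,.20],R,speed=.15)
R2=down(YAW+np.pi);s=np.array([.4957,-.1134])
robot.goto(np.r_[s,.20],R2)
robot.servo_line(np.r_[s,.125],R2)
print(robot.read_t(),robot.read_position(),robot.read_force(),robot.read_grip_width())
g=grab("side");save(g,"s2");w=grab("wrist");save(w,"w4");g2=grab("scene")
a=cv2.resize(g['im'][150:250,290:390],None,fx=4,fy=4,interpolation=cv2.INTER_CUBIC);b=cv2.resize(w['im'],(480,300))
o=np.zeros((600,800,3),np.uint8);o[:400,:400]=a;o[:400,400:]=cv2.resize(g2['im'][140:240,260:360],(400,400),interpolation=cv2.INTER_CUBIC);o[400:,:320]=cv2.resize(w['im'],(320,200));o[400:,320:720]=cv2.resize(w['im'][130:290,160:480],(400,200));cv2.imwrite('pics/m.png',o[:,:,::-1])
```

```text
grip 0.13450489665410187 30.000184681266546 [-0.5006224  -0.27537112  1.14426647]
[-0.44789366  0.70380868 -0.59608601] 0.13516899536294627
19.2833 [ 0.49630341 -0.11335929  0.12560473] [ 0.33411383 -0.42227598 -0.33558885] 0.1335573227518883
```

View pics/m.png

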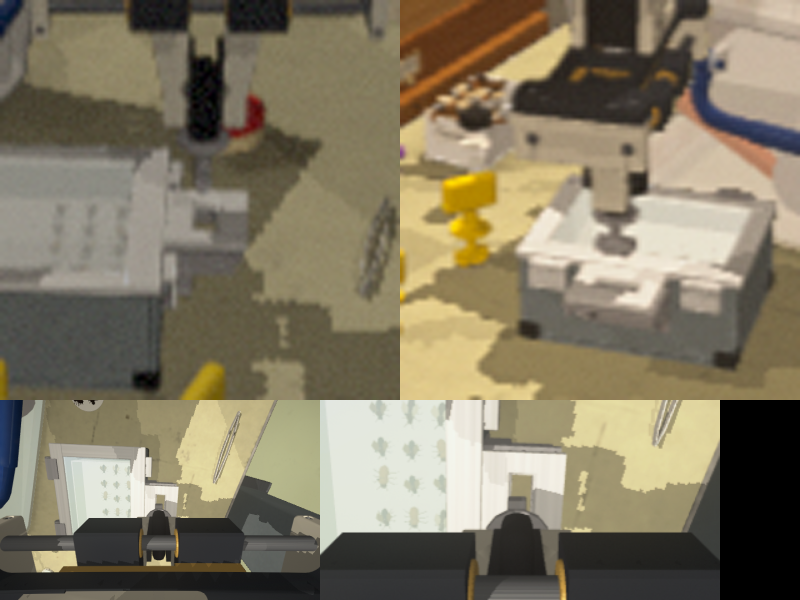

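The stud is held upright over the lip. Its T-head nose is near the slot, and the wrist view hints at a few mm of offset, so I'll measure it.

Run:
```python
from h import *
g=load('w4');im=cv2.cvtColor(g['im'],cv2.COLOR_RGB2GRAY)
for v in(188,192,196,200): print(v,list(im[v,280:365:1]))
```

```text
188 [np.uint8(240), np.uint8(239), np.uint8(238), np.uint8(238), np.uint8(240), np.uint8(242), np.uint8(241), np.uint8(238), np.uint8(220), np.uint8(204), np.uint8(231), np.uint8(240), np.uint8(240), np.uint8(240), np.uint8(234), np.uint8(226), np.uint8(226), np.uint8(227), np.uint8(227), np.uint8(225), np.uint8(224), np.uint8(225), np.uint8(226), np.uint8(228), np.uint8(227), np.uint8(227), np.uint8(229), np.uint8(228), np.uint8(225), np.uint8(230), np.uint8(223), np.uint8(185), np.uint8(177), np.uint8(180), np.uint8(193), np.uint8(205), np.uint8(206), np.uint8(209), np.uint8(211), np.uint8(211), np.uint8(211), np.uint8(216), np.uint8(220), np.uint8(223), np.uint8(228), np.uint8(230), np.uint8(232), np.uint8(233), np.uint8(232), np.uint8(231), np.uint8(232), np.uint8(234), np.uint8(235), np.uint8(235), np.uint8(238), np.uint8(238), np.uint8(237), np.uint8(235), np.uint8(234), np.uint8(234), np.uint8(235), np.uint8(235), np.uint8(235), np.uint8(237), np.uint8(239), np.uint8(240), np.uint8(239), np.uint8(238), np.uint8(238), np.uint8(237), np.uint8(236), np.uint8(237), np.uint8(238), 
[... 3319 characters left out ...]
int8(149), np.uint8(149), np.uint8(150), np.uint8(149), np.uint8(148), np.uint8(148), np.uint8(148), np.uint8(149), np.uint8(149), np.uint8(149), np.uint8(145), np.uint8(160), np.uint8(208), np.uint8(225), np.uint8(198), np.uint8(201), np.uint8(231), np.uint8(231), np.uint8(229), np.uint8(231), np.uint8(234), np.uint8(234), np.uint8(234), np.uint8(235), np.uint8(237), np.uint8(238), np.uint8(238), np.uint8(238), np.uint8(238), np.uint8(237), np.uint8(237), np.uint8(236), np.uint8(236), np.uint8(237), np.uint8(238), np.uint8(237), np.uint8(224), np.uint8(177), np.uint8(146), np.uint8(146), np.uint8(145), np.uint8(146), np.uint8(146), np.uint8(146), np.uint8(147), np.uint8(148), np.uint8(148)]
```

Run:
```python
from h import *
g=load('w4');R2=down(YAW+np.pi);tcp=np.array([.4963,-.1134,0])
for p in plane(g,[(310.3,196),(330.3,196),(320.4,190)],.067): print(p, ((p-tcp)@R2).round(4))
im=cv2.cvtColor(g['im'],cv2.COLOR_RGB2GRAY)
# collar extents
for v in(204,208,212,216): print(v,' '.join(map(str,im[v,285:345])))
print('tool-frame z=.0985..: collar at tool z', np.linalg.inv(g['T'])[2])
print(robot.read_position(),np.array(robot.read_tcp_rot()).round(4).tolist())
```

```text
[ 0.50513607 -0.121641    0.067     ] [ 0.0103 -0.0063 -0.067 ]
[ 0.49180289 -0.1253107   0.067     ] [ 0.0103  0.0075 -0.067 ]
[ 0.49955327 -0.12764041  0.067     ] [ 0.0146  0.0006 -0.067 ]
204 241 240 234 204 216 240 240 240 238 238 236 237 239 239 236 236 237 239 240 239 239 240 238 236 232 208 172 167 152 149 149 149 149 148 148 149 148 148 149 148 150 149 149 153 146 138 143 156 169 173 172 171 169 169 170 171 172 173 174 175
208 241 240 232 201 215 240 240 239 237 237 236 237 239 238 236 236 237 239 240 239 239 239 237 235 224 163 89 91 92 91 91 91 90 90 90 89 94 100 96 102 130 148 149 152 152 145 143 158 173 173 172 169 169 170 170 170 171 173 175 175
212 241 241 232 204 219 240 240 239 237 236 236 237 238 237 235 236 237 239 239 239 239 239 236 235 214 141 116 119 118 118 118 118 118 117 118 120 121 120 117 116 133 148 145 154 154 136 146 161 172 172 170 170 170 170 170 170 171 172 174 174
216 241 240 231 200 218 240 240 239 237 236 236 237 238 237 235 236 237 239 238 238 238 238 236 235 209 130 113 115 115 115 114 115 115 114 116 117 119 117 115 113 131 147 150 151 147 142 145 161 172 172 170 168 169 169 169 170 171 173 173 174
tool-frame z=.0985..: collar at tool z [-0.07240981  0.27169215 -0.95965629  0.3616675 ]
[ 0.4965668  -0.11330624  0.12616165] [[0.2641, -0.9645, 0.0022], [-0.9645, -0.2641, 0.0001], [0.0004, -0.0021, -1.0]]
```

Run:
```python
from h import *
g=load('w4')
for _ in range(4): print(np.array(robot.read_position()).round(5),robot.read_t())
R=np.array(robot.read_tcp_rot());p=np.array(robot.read_position())
print('cam origin in tool',R.T@(g['T'][:3,3]-p))
print('slot in tool now',((plane(g,[(310.3,196),(330.3,196),(320.4,190)],.067)-p)@R).round(4))
# T nose pixels (310.5..325) at row 212; depth there
d=g['d'];print(d[212,305:330].round(3), d[196,312:330].round(3))
q=deep(g,np.array([(312,212),(323,212),(312,208),(323,208),(305,196),(335,196)]));print(((q-p)@R).round(4),q[:,2])
```

```text
[ 0.49657 -0.11331  0.12616] 19.4333
[ 0.49657 -0.11331  0.12616] 19.4333
[ 0.49657 -0.11331  0.12616] 19.4333
[ 0.49657 -0.11331  0.12616] 19.4333
cam origin in tool [ 0.07485703 -0.00130639 -0.15921878]
slot in tool now [[ 0.0103 -0.0059  0.0592]
 [ 0.0103  0.0079  0.0591]
 [ 0.0146  0.001   0.0592]]
[0.229 0.23  0.231 0.229 0.231 0.23  0.196 0.196 0.196 0.197 0.197 0.197
 0.197 0.196 0.196 0.197 0.196 0.196 0.197 0.196 0.197 0.301 0.3   0.302
 0.237] [0.228 0.228 0.295 0.296 0.295 0.297 0.296 0.296 0.295 0.296 0.297 0.296
 0.297 0.296 0.296 0.297 0.296 0.296]
[[ 0.0103 -0.0043  0.0256]
 [ 0.01    0.0023  0.0266]
 [ 0.0112 -0.0043  0.0305]
 [ 0.0111  0.0023  0.0308]
 [ 0.0107 -0.0096  0.0578]
 [ 0.0105  0.0111  0.0585]] [0.10059174 0.09960562 0.09570663 0.0953753  0.06839526 0.06765622]
```

Run:
```python
from h import *
print(np.array(robot.camera_info("wrist")["T_tool_cam"])[:3,3])
robot.dwell(.3);print(np.array(robot.read_position()).round(5),np.array(robot.read_tcp_rot()).round(4)[:,2])
g=grab("wrist");save(g,"w5");R=np.array(robot.read_tcp_rot());p=np.array(robot.read_position());print(p.round(5))
print('cam origin in tool',R.T@(g['T'][:3,3]-p))
im=cv2.cvtColor(g['im'],cv2.COLOR_RGB2GRAY);print(' '.join(map(str,im[196,300:340])));print(' '.join(map(str,im[212,300:340])))
print('slot',((plane(g,[(310.3,196),(330.3,196),(320.4,190)],.067)-p)@R).round(4))
q=deep(g,np.array([(312,212),(323,212)]));print(((q-p)@R).round(4))
```

```text
[ 0.07485085 -0.00118615 -0.15936357]
[ 0.49584 -0.1134   0.12533] [ 6.e-04  1.e-04 -1.e+00]
[ 0.4958  -0.11342  0.12524]
cam origin in tool [ 0.0748387  -0.00119658 -0.15945676]
225 227 227 226 227 228 227 224 222 202 174 171 157 150 151 151 151 151 151 150 149 149 149 149 150 150 150 150 158 202 228 229 233 238 237 235 234 234 234 234
237 239 239 238 239 238 236 235 223 169 118 116 120 118 118 118 117 117 117 118 119 121 120 117 117 134 144 151 155 142 146 161 172 172 170 169 169 169 170 170
slot [[ 0.0104 -0.006   0.0582]
 [ 0.0105  0.0078  0.0582]
 [ 0.0147  0.0009  0.0582]]
[[ 0.0101 -0.0043  0.0259]
 [ 0.0099  0.0022  0.0263]]
```

Run:
```python
from h import *
R2=down(YAW+np.pi);s=np.array([.4945,-.1146])
robot.servo_line(np.r_[s,.110],R2,speed=.06);robot.dwell(.2);f0=np.array(robot.read_force())
for z in np.arange(.107,.0765,-.002):
    robot.servo_line(np.r_[s,z],R2,speed=.03);f=np.array(robot.read_force())-f0
    print(round(z,4),f.round(1),np.array(robot.read_position()).round(4))
    if f[2]>15 or np.linalg.norm(f)>25: break
print(robot.read_t())
```

```text
0.107 [ 0.1 -0.8 -1.1] [ 0.4944 -0.1146  0.1068]
0.105 [1.1 0.7 0.5] [ 0.4944 -0.1146  0.1049]
0.103 [ 0.7 -0.3 -0.6] [ 0.4944 -0.1146  0.1029]
0.101 [ 0.5 -0.2 -0.2] [ 0.4944 -0.1146  0.1009]
0.099 [-0.1 -0.5 -1.4] [ 0.4944 -0.1146  0.0988]
0.097 [ 0.2 -0.6 -1.7] [ 0.4944 -0.1146  0.0968]
0.095 [ 0.6 -0.2 -0.2] [ 0.4944 -0.1146  0.0949]
0.093 [ 0.8 -1.1 -0.3] [ 0.4944 -0.1146  0.0928]
0.091 [ 0.9  0.2 -0.7] [ 0.4944 -0.1146  0.0909]
0.089 [-0.6  0.1 -0. ] [ 0.4944 -0.1146  0.0889]
0.087 [ 0.4  0.  -0.6] [ 0.4944 -0.1146  0.0869]
0.085 [ 0.4  0.2 -0.6] [ 0.4944 -0.1146  0.0849]
0.083 [-0.3  0.5 -0.6] [ 0.4944 -0.1146  0.0829]
0.081 [ 0.8  0.6 -1. ] [ 0.4944 -0.1146  0.0809]
0.079 [-0.2 -0.6 -0.5] [ 0.4945 -0.1146  0.0789]
0.077 [-6.1  2.1 17.3] [ 0.4946 -0.1147  0.0785]
24.3833
```

The T-head passed through without contact, and the collar is on the lip. Next is the quarter turn.

Run:
```python
from h import *
s=np.array([.4945,-.1146,.0783])
robot.servo_line(s,down(YAW+np.pi),speed=.02);robot.dwell(.3)
for a in range(10,91,10):
    robot.servo_line(s,down(YAW+np.pi-np.radians(a)),speed=.03);robot.dwell(.05)
    f=np.array(robot.read_force());t=np.array(robot.read_ft_torque());print(a,f.round(1),t.round(2),robot.read_grip_width(),robot.read_t())
    if np.linalg.norm(f)>45 or abs(t[2])>2.5: break
print(np.array(robot.read_tcp_rot())[:,1],robot.read_position())
```

```text
10 [-1.1 -0.2  5.9] [ 0.11  0.39 -0.07] 0.1352624763194207 25.3083
20 [ 0.1 -0.   5.8] [-0.01  0.23 -0.  ] 0.13222162650032454 25.6833
30 [-0.9 -0.8  4.9] [-0.    0.16 -0.01] 0.1329803702455378 26.0583
40 [-0.1  0.3  5.7] [0.07 0.1  0.02] 0.1360188813766811 26.4333
50 [-1.6  0.5  5.4] [ 0.08  0.11 -0.01] 0.13497223475577422 26.8083
60 [-0.5 -0.1  6.3] [ 0.04  0.11 -0.03] 0.13500198902037233 27.1833
70 [-1.2 -0.4  5.3] [ 0.04  0.07 -0.09] 0.136039929502044 27.5583
80 [0.6 0.6 5.4] [0.06 0.07 0.03] 0.13473333569606358 27.9333
90 [0.4 0.3 5.3] [ 0.02  0.04 -0.02] 0.13560337611830492 28.3083
[-2.64089817e-01  9.64497904e-01 -6.01593547e-04] [ 0.49540142 -0.11464132  0.07877714]
```

Run:
```python
from h import *
R=down(YAW+np.pi/2);p=np.array(robot.read_position())
robot.move_gripper(.5);robot.dwell(.2)
robot.servo_line(np.r_[p[:2],.15],R,speed=.1)
robot.goto([.53,-.105,.26],R);robot.dwell(.3)
g=grab("wrist");s=grab("side");save(g,"w6")
im=g['im'].astype(int);m=((im.max(2)<80)&(im.max(2)-im.min(2)<25)).astype(np.uint8);m[220:]=0;m[:80]=0;m[:,:250]=0;m[:,390:]=0
k,l,st,ce=cv2.connectedComponentsWithStats(m);i=1+st[1:,4].argmax();d=deep(g,np.argwhere(l==i)[:,::-1]);t=d[d[:,2]>.10]
print(len(t),t[:,2].mean(),cv2.minAreaRect((t[:,:2]*1000).astype(np.float32)),robot.read_t(),robot.read_force())
o=np.zeros((500,800,3),np.uint8);o[:,:400]=cv2.resize(g['im'][90:240,240:400],(400,500));o[:,400:]=cv2.resize(s['im'][150:275,290:390],(400,500));cv2.imwrite('pics/fin.png',o[:,:,::-1])
```

```text
494 0.1131383473934915 ((486.1073913574219, -115.60682678222656), (60.34177017211914, 11.252409934997559), 15.246273040771484) 31.0583 [0.4653322  0.28666123 0.09179453]
```

View pics/fin.png

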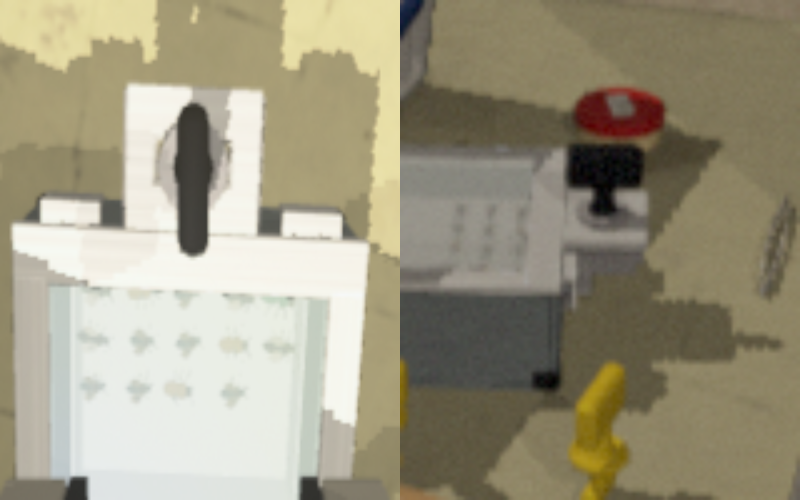

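The picture shows the stud upright with its collar on the lip, its wing across the slot (yaw 15.2°, against 15.3° for the case), the lid shut and the gripper clear.

```bash
python3 -c "
from rig import robot
print(robot.job_done())"
```

```text
the job is handed in; nothing more can be done
None
```

The job is handed in at about 31 s of the 58 s allowed, but no verdict came back. The last pictures showed the lid shut and the stud locked upright across the slot and released. The forceps and tin in view looked undisturbed; I did not re-check the dish or vial.

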